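Pin the hamburger press's lid back on and snap it shut

TASK

The hamburger press has been washed and its lid set back in place, but the hinge pin is still lying on the chopping board. Push the pin all the way through the fork and the lid's knuckle, from either side, until its flat head is up against the fork; then press the lid down until the spring catch snaps over its tongue. Leave the pin home and the lid shut, and do not knock over or shift the pepper mill or the spice jar.

Things in the scene. Friction and masses are not known exactly. Their poses are not given: they have to be found in the camera images.
- burger_press: Base of a cast-aluminium hamburger press, fixed to the worktop: a round dish, 108 mm across, rim 32 mm above the worktop, hinge fork at its -x side (x = -64 mm), spring catch at its +x side (to x = +89 mm). Origin: on the worktop under the dish's centre; z up, y along the hinge axis.
- fork_centre (a point): On the hinge axis, midway between the fork's two upright ears (press frame -64, 0, +60 mm; axes of the press). Each ear is 10 mm thick with a 30 mm gap between them (outer faces at y = -25 and +25 mm), round-topped (radius 14 mm, top 74 mm above the worktop), with a 15.5 mm hole along y.
- catch (a joint): Spring catch on the press's +x side: 0 rad = upright (at rest, and when snapped over the tongue), growing as the nose is pushed away from the lid (about 0.2 rad to let the tongue pass). The nose is 32 mm wide, slopes from (66, 42) up to (78, 63) mm (press x, z), flat underside 40 mm above the worktop. Snapping takes about 10 N on the lid.
- press_lid: Loose aluminium lid: disc 112 mm across, 7 mm thick; a knuckle (28 mm across, 26 mm wide, 15.5 mm hole) sits between the ears, in line with their holes; at the far end, a tongue 36 mm wide rests on the catch's slope, the lid about 9 degrees open. Origin: on the knuckle's axis, mid-width; y along it, x to the tongue; disc centre at x = 64 mm, top face z = -21 mm.
- lid_push (a point): Point on the lid's top face near the tongue, 108 mm from the hinge axis: a good place to press it down. About 57 mm above the worktop at the start, 39 mm when shut.
- lid_tongue (a point): Top face of the tongue near its tip, 130 mm from the hinge axis: about 60 mm above the worktop at the start, 39 mm when the lid is shut under the catch.
- hinge_pin: Steel pin, 109 mm long, lying on the board: shank 13 mm thick, tapered nose, flat rectangular head 38 x 32 x 13 mm. Origin: on the axis, 25 mm from the head's shoulder (it lies at the fork's centre when seated); x to the nose, y across the head's width, z up. Shank x = -25 to +32 mm, nose 5 mm thick at +46 mm. Axis 6.5 mm above the board. 0.09 kg.
- pin_head (a point): Middle of the pin's flat head, on the axis, 47 mm behind the pin's origin: a good place to grip across the 32 mm width, leaving room to the shoulder.
- pin_nose (a point): Tip of the pin's nose, 46 mm ahead of the pin's origin.
- board: Wooden chopping board 180 x 260 x 22 mm (x, y, z), heavy, does not move. Origin: centre of its underside.
- mill: Wooden pepper mill, 58 mm across, 170 mm tall, upright. Origin: centre of its underside.
- spice: Spice jar with a dark cap, 41 mm across, 105 mm tall, upright. Origin: centre of its underside.

How it is judged (in metres and radians):
On the way, in this order (a step that is already met when the one before it is completed fails the run):
1. the pin is through the fork and the knuckle with its head against an ear (distance between hinge_pin and fork_centre below 0.0055 m and angle between the x axis of hinge_pin and the y axis of burger_press, either way round below 0.12 rad), for 0.2 s.
2. the lid is down with the catch over its tongue (z of lid_tongue in the frame of burger_press below 0.043 m and value of joint catch below 0.07 rad), for 0.2 s.
At the end, for the whole second after the job is handed in: The pin's origin is within 5.5 mm of the fork's centre (head within about 5 mm of the ear) and its axis within 7 degrees of the hinge axis; the lid's tongue is less than 43 mm above the worktop with the catch sprung back over it (catch below 0.07 rad); pin and lid are at rest (all of step 1 and all of step 2 and linear speed of each of hinge_pin, press_lid below 0.02 m/s); the robot touches nothing.
It fails at once if the pepper mill is shifted by more than 30 mm or tipped (distance of mill from where it was at the start of the episode above 0.03 m or angle between mill's own z axis and vertical above 0.5 rad).
It fails at once if the spice jar is shifted by more than 30 mm or tipped (distance of spice from where it was at the start of the episode above 0.03 m or angle between spice's own z axis and vertical above 0.5 rad).
It also fails if it takes over 54 s, if anything falls off the work surface, if the arm or the gripper's body presses on something with over 40 N, if the wrist force passes 120 N, or if a joint passes its speed limit or range.

ROBOT

A 6-joint arm with a two-finger parallel gripper is mounted at the origin on a cart in front of the work surface, level with it; the furniture and walls round the work are solid. World frame = base frame: x ahead of the robot, y to its left, z up, the work surface at z = 0. Lengths are in mm, angles in rad, forces in N, time in s.
With the tool pointing down it reaches from about 375 to 975 mm from the base axis. Payload 3.8 kg.
Tool frame: the origin (TCP) lies at the very end of the fingers, on their centre line; the grasp point (between the pads) lies 19 mm behind it; x points along the fingers, z is the direction in which the jaws open and shut, and the axes are right-handed (so a half turn about x gives the same grasp; the last joint's range is limited). The gripper opens to 85 mm and grips with 20 to 120 N. Pads are 22 mm wide; open, the fingers measure 114 mm over their backs; the gripper's body (76 mm by 85 mm) begins 54 mm behind the grasp point. The pads swing forward as they close: fully open they stand 13 mm farther back than shut.
Start: joints at [1.143, 0.264, 1.604, -0, 1.274, -0.037], TCP at [257.124, 624.104, 231.28] pointing down, gripper open.
Joint ranges: [-2.63, 2.63], [-0.94, 2.18], [0.31, 2.57], [-1.31, 4.45], [0, 2.66], [-2.55, 2.55]. Speed limits (rad/s): [2.57, 2.57, 3.14, 3.14, 3.14, 3.14].

INTERFACE

Orientations are given as a unit quaternion [w, x, y, z].
In Python, from station import robot gives the robot as it stands. The module is installed in compiled form; this text tells all that it offers.
- The arm moves only by the tool play_rows, never from a script. Its argument "steps" is text: rows parted by semicolons, each of 7 numbers parted by spaces: the opening, from 0 (shut) to 1 (fully open), then the shift along the tool's x, y, z in m, then the turn, a rotation vector about the tool's x, y, z in degrees. In form: jaw tx ty tz wx wy wz; .... A call has 1 to 12 rows; each row shifts and turns the commanded pose from where the row before left it, along the tool's axes as they then stand; what a row does not reach is not made up. A row lasts 1/12 s, in which the tool goes at most 41.7 mm and 7.16 degrees, less where a joint would pass 70% of its speed; a pose out of reach is approached as far as the arm can. A call is refused whole if a number of a shift passes 0.0417 or a number of a turn 7.16, either way. A call with a gripper value outside its range is refused whole. The fingers move at their own pace and stop on an object; "squeeze" is the grip in N (left out, the last holds). Time passes only in rows, so rows that do not move let the fingers close. It gives the time, the measured TCP pose, the force and the opening at its end, in the units of the state.
- robot.read_state(): the state, without advancing time (a new reading comes with each control period).
- robot.capture(name): name is "side" or "top" or "wrist"; returns a dict with "img" (480x640x3 uint8, blue, green, red), "range_z" (480x640 float32, mm along the optical axis (not along the pixel's ray), 0 where there is no reading), "vertical_fov" (degrees; the focal length in pixels is half the picture's height over the tangent of half this angle, whatever the lens; pixels are square), "cx", "cy" (the principal point, pixels), "T" (4x4, takes a point from camera to world coordinates). Camera axes: x right, y up, looking along -z (the intrinsics and any distortion apply to the point x, -y, -z); pixel columns grow to the right and rows downward; lengths in mm; the calibration is good to about 2 mm. A picture is of the moment at which its call begins.
- robot.finish_job(): hands the job in, once; it reports no verdict.
The state is a dict: "clock": time; "q": joint angles; "qd": joint speeds; "joint_torque": joint torques, N m; "ee_pos": TCP position; "orientation": TCP orientation; "wrist_force": force on the tool from outside, world axes, zero at the start; "wrist_torque": the same for the moment, N m; "grip_width": finger opening in mm.
Only numpy, scipy, OpenCV 4.12 (cv2) and the standard library are available. Lean on these libraries where they do the work, as an engineer would, in place of code of your own. Each camera call takes 0.05 s, during which the arm holds its last target. There are 200 camera calls.

## Working session

There is one attempt and no reset: what is moved stays moved. The work goes in short steps, Python scripts to look and compute and a tool call to move; the robot and the scene stay as the last step left them, time stands still between calls to the robot, and variables do not carry over. Pictures are saved under pics/ and viewed, about 8 in all and at most 12, crops included, and the job is handed in when it is done.

Besides the shell and the picture viewer there is one more tool, called after "Request:" by a JSON object that holds its "api" and its "payload". play_rows: Moves the arm, as the interface text tells. Its arguments: {"type":"object","properties":{"steps":{"type":"string"},"squeeze":{"type":"number"}},"required":["steps"]}

```bash
mkdir -p pics; ls; cat > h.py <<'E'
import numpy as np, cv2
from station import robot
from scipy.spatial.transform import Rotation as R
def cap(n,save=None):
    c=robot.capture(n)
    if save: cv2.imwrite('pics/'+save,c['img'])
    return c
def cloud(c):
    h,w=c['range_z'].shape; f=h/2/np.tan(np.radians(c['vertical_fov'])/2)
    u,v=np.meshgrid(np.arange(w),np.arange(h)); z=c['range_z']
    P=np.stack([(u-c['cx'])/f*z,-(v-c['cy'])/f*z,-z],-1)
    T=c['T']; return P@T[:3,:3].T+T[:3,3]
def ray(c,u,v,zp):
    f=240/np.tan(np.radians(c['vertical_fov'])/2)
    d=c['T'][:3,:3]@np.array([(u-c['cx'])/f,-(v-c['cy'])/f,-1]); o=c['T'][:3,3]
    return o+d*(zp-o[2])/d[2]
def tool():
    s=robot.read_state(); q=s['orientation']; return np.array(s['ee_pos']),R.from_quat([q[1],q[2],q[3],q[0]]).as_matrix(),s
E
python3 - <<'E'
from h import *
np.set_printoptions(precision=3,suppress=True)
a=cap('top','top0.png');b=cap('side','side0.png')
for c in(a,b): print({k:v for k,v in c.items() if k not in('img','range_z')}, (c['range_z']>0).mean())
p,M,s=tool();print(p,M,s)
E
```

```text
pics
{'vertical_fov': 44.66187795923574, 'cx': 319.9706275416279, 'cy': 246.87363505465817, 'T': array([[   0.119,    0.963,   -0.241,  215.447],
       [  -0.993,    0.116,   -0.027, -154.966],
       [   0.002,    0.242,    0.97 , 1318.174],
       [   0.   ,    0.   ,    0.   ,    1.   ]])} 0.9958723958333333
{'vertical_fov': 43.81513356911436, 'cx': 326.21752147155746, 'cy': 235.12225974147321, 'T': array([[    0.917,     0.131,    -0.376,   -44.69 ],
       [   -0.398,     0.334,    -0.854, -1387.673],
       [    0.014,     0.933,     0.359,   622.873],
       [    0.   ,     0.   ,     0.   ,     1.   ]])} 0.95314453125
[256.856 623.496 230.051] [[-0.001 -0.925  0.381]
 [-0.002  0.381  0.925]
 [-1.     0.    -0.002]] {'clock': 0.1, 'q': array([ 1.143,  0.265,  1.605,  0.   ,  1.274, -0.037]), 'qd': array([ 0.   , -0.002, -0.001,  0.   ,  0.   ,  0.002]), 'joint_torque': array([ -0.   , -51.671, -36.859,  -0.   ,   0.006,   0.   ]), 'ee_pos': array([256.856, 623.496, 230.051]), 'orientation': array([ 0.587, -0.394,  0.588,  0.393]), 'wrist_force': array([-0.977, -0.53 , -0.793]), 'wrist_torque': array([-0.016, -0.053, -0.002]), 'grip_width': 85.29084260083387}
```

View pics/top0.png

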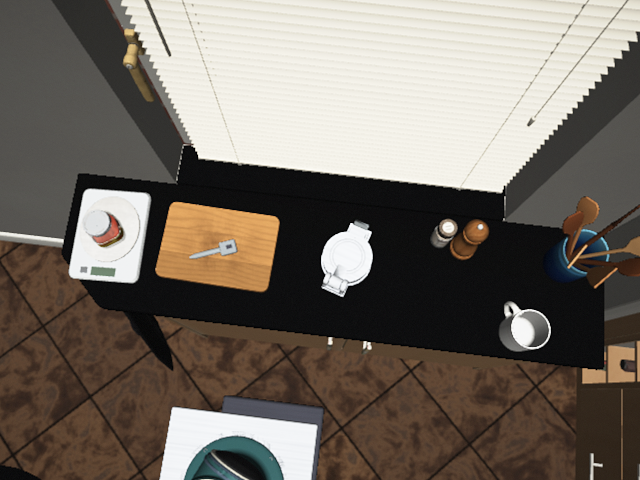

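View pics/side0.png

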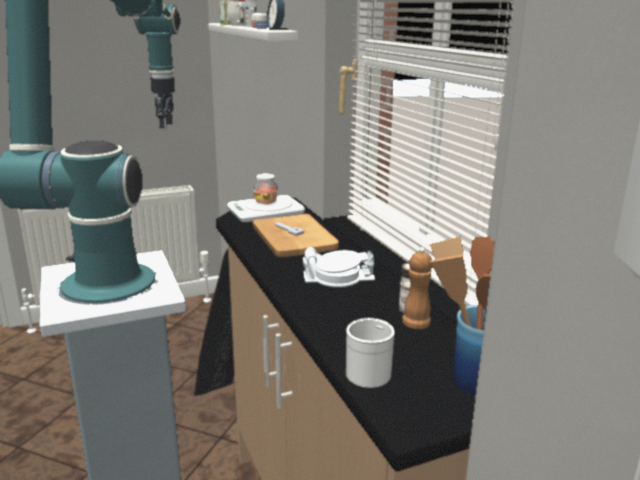

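The top view shows the pin on the board, with its head at about (230,247) and its nose at (190,258) pointing to +y. The press fork is at about (335,283) and the catch at (360,230). The jar (445,233) and mill (470,238) stand well off to -y. The side view agrees.

```bash
python3 - <<'E'
from h import *
np.set_printoptions(precision=1,suppress=True)
c=cap('top');P=cloud(c);hsv=cv2.cvtColor(c['img'],cv2.COLOR_BGR2HSV)
print('surface z',np.median(P[215:260,390:420,2]),'board z',np.median(P[210:235,170:190,2]))
# pin: low saturation within board
sub=np.zeros(P.shape[:2],bool);sub[225:275,180:250]=1
m=sub&(hsv[...,1]<90)
q=np.argwhere(m)[:,::-1];print(m.sum(),q.min(0),q.max(0))
X=np.array([ray(c,u,v,30)[:2] for u,v in q]);mu=X.mean(0);w,V=np.linalg.eigh(np.cov((X-mu).T));d=V[:,1]
t=(X-mu)@d;i=X[t.argmin()],X[t.argmax()];print('pin ends',*i,'dir',d,np.degrees(np.arctan2(d[1],d[0])))
# press
sub[:]=0;sub[205:305,310:385]=1
m=sub&(hsv[...,2]>90)&(P[...,2]>10)
Q=P[m];print(len(Q),Q.min(0),Q.max(0))
k=Q[Q[:,2]>64];print('ear tops',len(k),k.mean(0),k.min(0),k.max(0))
lid=Q[(Q[:,2]>30)&(Q[:,2]<62)];print('lid',lid.mean(0))
for n,(a,b,e,f) in dict(spice=(210,255,425,460),mill=(212,262,448,492)).items():
    S=P[a:b,e:f].reshape(-1,3);S=S[S[:,2]>80];print(n,S.mean(0),S.max(0),S.min(0))
big=cv2.resize(c['img'][190:320,150:400],None,fx=3.2,fy=3.2,interpolation=cv2.INTER_CUBIC);cv2.imwrite('pics/t1.png',big)
E
```

```text
surface z 0.8358337906518045 board z 21.708245093978576
405 [189 239] [236 258]
pin ends [521.   74.4] [476.2 172.6] dir [-0.4  0.9] 112.46840130208822
2624 [ 215.4 -236.8   10. ] [ 605.7 -123.1 1318.2]
ear tops 294 [ 456.3 -163.8  109.1] [ 215.4 -217.9   64. ] [ 593.6 -134.9 1318.2]
lid [ 520.1 -181.8   50.4]
spice [ 582.6 -381.7  129.7] [ 613.2 -155.  1318.2] [ 215.4 -408.3   80.3]
mill [ 575.9 -426.7  146.6] [ 613.2 -155.  1318.2] [ 215.4 -463.5   80. ]
```

View pics/t1.png

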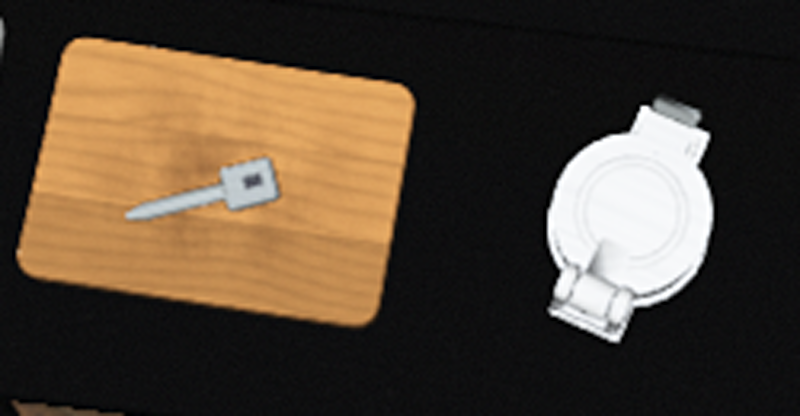

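Request:
{"api": "play_rows", "payload": {"steps": "1 0 0 0 6.43 0 0;1 0 0 0 6.43 0 0;1 0 0 0 6.43 0 0;1 0 0 0 6.43 0 0;1 0 0 0 6.43 0 0;1 0 0 0 6.43 0 0;1 0 0 0 6.43 0 0;1 0 -0.035 0.0025 0 0 0;1 0 -0.035 0.0025 0 0 0;1 0 -0.035 0.0025 0 0 0;1 0 -0.035 0.0025 0 0 0;1 0 -0.035 0.0025 0 0 0"}}

```text
clock: 1.15
ee_pos: [336.1, 465.7, 230.8]
orientation: [0.693, -0.139, 0.694, 0.139]
wrist_force: [0.7, -0.5, -0.7]
grip_width: 85.6
```

Request:
{"api": "play_rows", "payload": {"steps": "1 0 -0.035 0.0025 0 0 0;1 0 -0.035 0.0025 0 0 0;1 0 -0.035 0.0025 0 0 0;1 0 -0.035 0.0025 0 0 0;1 0 -0.035 0.0025 0 0 0;1 0 -0.035 0.0025 0 0 0;1 0 -0.035 0.0025 0 0 0;1 0 -0.035 0.0025 0 0 0;1 0 -0.035 0.0025 0 0 0;1 0 -0.033 0.0025 0 0 0;1 0 0 0 0 0 0;1 0 0 0 0 0 0"}}

```text
clock: 2.15
ee_pos: [493.1, 154.2, 231.0]
orientation: [0.693, -0.137, 0.694, 0.137]
wrist_force: [0.0, 0.4, -1.2]
grip_width: 85.3
```

```bash
python3 - <<'E'
from h import *
np.set_printoptions(precision=3,suppress=True)
p,M,s=tool();print(p,M,s['clock'],s['q'])
c=cap('wrist','w1.png');P=cloud(c);print(c['T'],c['vertical_fov'])
hsv=cv2.cvtColor(c['img'],cv2.COLOR_BGR2HSV)
m=(hsv[...,1]<90)&(P[...,2]>18)&(P[...,2]<45)&(abs(P[...,0]-500)<90)&(abs(P[...,1]-125)<90)
Q=P[m];print(m.sum(),Q.min(0),Q.max(0))
E
```

```text
[493.06  154.186 230.976] [[-0.001 -0.381  0.925]
 [ 0.     0.925  0.381]
 [-1.     0.    -0.001]] 2.15 [ 0.255 -0.037  1.938  0.     1.241 -0.136]
[[  0.925  -0.361  -0.12  462.156]
 [  0.381   0.878   0.292 229.281]
 [ -0.     -0.315   0.949 374.278]
 [  0.      0.      0.      1.   ]] 62.963024891183366
2330 [473.881  60.435  19.125] [529.717 172.022  37.972]
```

View pics/w1.png

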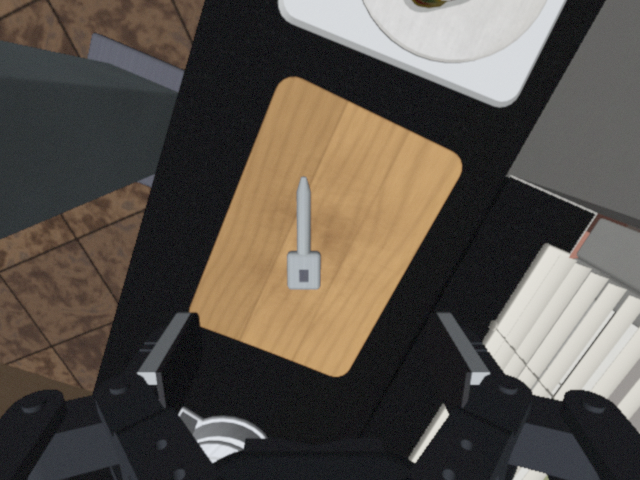

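The wrist view shows the pin cleanly, with its nose at about (303,178) and its head at (304,270), nearly vertical in the image. I'll fit it precisely.

```bash
cat >> h.py <<'E'
def pin(c,box,zp):
    hsv=cv2.cvtColor(c['img'],cv2.COLOR_BGR2HSV);u0,v0,u1,v1=box
    m=np.zeros((480,640),np.uint8);m[v0:v1,u0:u1]=(hsv[v0:v1,u0:u1,1]<70)
    n,l,st,_=cv2.connectedComponentsWithStats(m);k=1+st[1:,4].argmax();m=l==k
    q=np.argwhere(m)[:,::-1];X=np.array([ray(c,u,v,zp)[:2] for u,v in q])
    mu=X.mean(0);w,V=np.linalg.eigh(np.cov((X-mu).T));d=V[:,1]
    d=d*np.sign(-((X-mu)@d@np.abs((X-mu)@d)) if 0 else 1)
    t=(X-mu)@d
    if abs(t.min())>abs(t.max()): d=-d;t=-t   # nose is farther from the mass centre
    n=np.array([-d[1],d[0]]);y=(X-mu)@n
    return mu,d,t,y,n
E
python3 - <<'E'
from h import *
np.set_printoptions(precision=1,suppress=True)
c=cap('wrist');mu,d,t,y,n=pin(c,(270,160,345,300),28.5)
head=t<t.min()+34;sh=(t>t.min()+50)&(t<t.max()-20)
print('len',t.max()-t.min(),'head w',y[head].max()-y[head].min(),'shank w',np.ptp(y[sh]))
hc=(y[head].max()+y[head].min())/2;sc=(y[sh].max()+y[sh].min())/2;dist=np.median(t[sh])-np.median(t[head])
d2=d+n*(sc-hc)/dist;d2/=np.linalg.norm(d2)
print('dir',np.degrees(np.arctan2(*d[::-1])),np.degrees(np.arctan2(*d2[::-1])))
tip=mu+d*t.max()+n*sc; end=mu+d*t.min()+n*hc
print('tip',tip,'end',end,'head mid est',end+19*d2, tip-93*d2)
p,M,s=tool();h=end+19*d2;D=M.T@(np.r_[h,25]-p);print(D,M[:,1:])
P=cloud(c);print('head z',np.median(P[262:268,296:312,2]))
E
```

```text
len 109.55747010330634 head w 31.77412503843793 shank w 13.005614308711724
dir 111.8066538353901 112.34752070533214
tip [476.1 171.7] end [517.2  70.2] head mid est [510.   87.8] [511.4  85.7]
[205.9 -70.   -9.6] [[-0.4  0.9]
 [ 0.9  0.4]
 [ 0.  -0. ]]
head z 35.73070254996068
```

Request:
{"api": "play_rows", "payload": {"steps": "1 0 -0.036 -0.014 0 0 0;1 0 -0.036 -0.014 0 0 0;1 0 -0.036 -0.014 0 0 0;1 0 -0.036 -0.014 0 0 0;1 0 -0.036 -0.014 0 0 0;1 0 -0.036 -0.014 0 0 0;1 0 -0.036 -0.014 0 0 0;1 0 -0.036 -0.014 0 0 0;1 0 -0.036 -0.014 0 0 0;1 0 -0.036 -0.014 0 0 0;1 0 0 0 0 0 0;1 0 0 0 0 0 0"}}

```text
clock: 3.25
ee_pos: [502.0, -230.7, 231.0]
orientation: [0.693, -0.138, 0.694, 0.138]
wrist_force: [0.6, 0.6, 0.2]
grip_width: 85.2
```

```bash
python3 - <<'E'
from h import *
np.set_printoptions(precision=3,suppress=True)
p,M,s=tool();print(p,s['clock'])
c=cap('wrist','w2.png');P=cloud(c);np.savez('w2.npz',**c)
print(c['T'],np.median(P[100:200,20:60,2]))
E
```

```text
[ 502.044 -230.709  230.988] 3.25
[[   0.924   -0.363   -0.121  470.914]
 [   0.383    0.877    0.291 -155.777]
 [   0.      -0.315    0.949  374.314]
 [   0.       0.       0.       1.   ]] -909.2511265423873
```

View pics/w2.png

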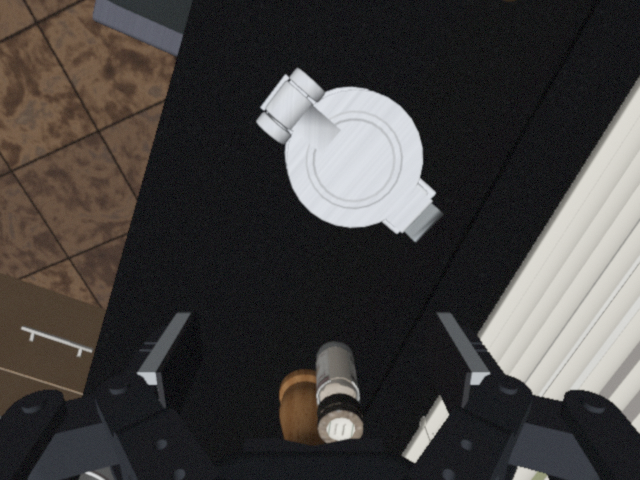

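The wrist view shows the fork ears at about (305,84) and (274,125), the lid disc centred near (354,157), and the catch at (424,222). The jar and mill are at the bottom, clear of the work.

```bash
python3 - <<'E'
from h import *
np.set_printoptions(precision=2,suppress=True)
c=dict(np.load('w2.npz'));P=cloud(c)
box=np.zeros((480,640),bool);box[60:250,245:450]=1
S=P[box&(P[...,2]>66)&(P[...,2]<80)];S=S[np.hypot(S[:,0]-470,S[:,1]+150)<60]
print(len(S),S.mean(0),S[:,2].max())
r=cv2.minAreaRect(S[:,:2].astype(np.float32));print('rect',r);print(cv2.boxPoints(r))
# cylinder fit: axis through (a) with direction th, z0, radius 14
from scipy.optimize import least_squares
C=P[box&(P[...,2]>64)&(P[...,2]<80)];C=C[np.hypot(C[:,0]-S[:,0].mean(),C[:,1]-S[:,1].mean())<32]
def f(x):
    n=np.array([np.cos(x[0]),np.sin(x[0])]);return np.hypot((C[:,:2]-S[:,:2].mean(0))@n-x[1],C[:,2]-x[2])-14
o=least_squares(f,[np.radians(-20),0,60],loss='soft_l1');print('press x dir deg',np.degrees(o.x[0]),o.x[1:],np.abs(o.fun).mean())
n=np.array([np.cos(o.x[0]),np.sin(o.x[0])]);a=np.array([-n[1],n[0]])
base=S[:,:2].mean(0)+n*o.x[1];y=(C[:,:2]-base)@a
print('along y pct',np.percentile(y,[0,.5,1,99,99.5,100]))
lo,hi=np.percentile(y,[.5,99.5]);fc=base+a*(lo+hi)/2;print('fork centre',fc,'ydir',a)
D=P[box&(P[...,2]>28)&(P[...,2]<66)];D=D[(D[:,:2]-fc)@n>15]
w=(D[:,:2]-fc)
for s0,s1 in((30,100),(110,125),(130,140)):
    k=w[(w@n>s0)&(w@n<s1)]@a; print(s0,'sym offset',(np.percentile(k,99.5)+np.percentile(k,.5))/2,np.ptp(k))
print('max x',(w@n).max())
# image-based: ear ends rays
E
```

```text
2274 [ 455.34 -161.99   71.81] 76.61290969037128
rect ((455.79150390625, -162.62852478027344), (49.88119125366211, 28.56252098083496), 72.45182037353516)
[[ 434.66 -182.1 ]
 [ 461.89 -190.71]
 [ 476.93 -143.15]
 [ 449.69 -134.54]]
press x dir deg -17.544446291978506 [-0.36 60.14] 0.672338014281411
along y pct [-25.52 -25.12 -24.78  23.89  24.13  24.47]
fork centre [ 454.84 -162.35] ydir [0.3  0.95]
30 sym offset 0.24975781653699514 111.51470583736057
110 sym offset 0.6320645164191543 64.34820104678444
130 sym offset 0.17356397234112464 35.87189167587732
max x 149.57417007956724
```

Request:
{"api": "play_rows", "payload": {"steps": "0.55 0 0.0322 0.0144 0 0 0;0.55 0 0.0322 0.0144 0 0 0;0.55 0 0.0322 0.0144 0 0 0;0.55 0 0.0322 0.0144 0 0 0;0.55 0 0.0322 0.0144 0 0 0;0.55 0 0.0322 0.0144 0 0 0;0.55 0 0.0322 0.0144 0 0 0;0.55 0 0.0322 0.0144 0 0 0;0.55 0 0.0322 0.0144 0 0 0;0.55 0 0 0 0 0 0;0.55 0 0 0 0 0 0", "squeeze": 60}}

```text
clock: 4.22
ee_pos: [508.8, 90.6, 231.2]
orientation: [0.693, -0.141, 0.693, 0.141]
wrist_force: [0.4, 0.3, -0.6]
grip_width: 47.3
```

Request:
{"api": "play_rows", "payload": {"steps": "0.55 0.035 0 0 0 0 0;0.55 0.035 0 0 0 0 0;0.55 0.035 0 0 0 0 0;0.55 0.035 0 0 0 0 0;0.55 0.025 0 0 0 0 0;0.55 0.01 0 0 0 0 0;0.55 0 0 0 0 0 0;0.55 0 0 0 0 0 0"}}

```text
clock: 4.88
ee_pos: [510.2, 86.7, 56.7]
orientation: [0.693, -0.139, 0.693, 0.139]
wrist_force: [0.2, 0.4, 0.4]
grip_width: 46.6
```

```bash
python3 - <<'E'
from h import *
np.set_printoptions(precision=2,suppress=True)
p,M,s=tool();print(p,M,s['clock'],M.T@(np.array([510.5,87,23])-p))
c=cap('wrist','w3.png')
E
```

```text
[510.18  86.72  56.72] [[-0.   -0.38  0.92]
 [-0.    0.92  0.38]
 [-1.   -0.   -0.  ]] 4.8833 [33.72  0.14  0.41]
```

View pics/w3.png

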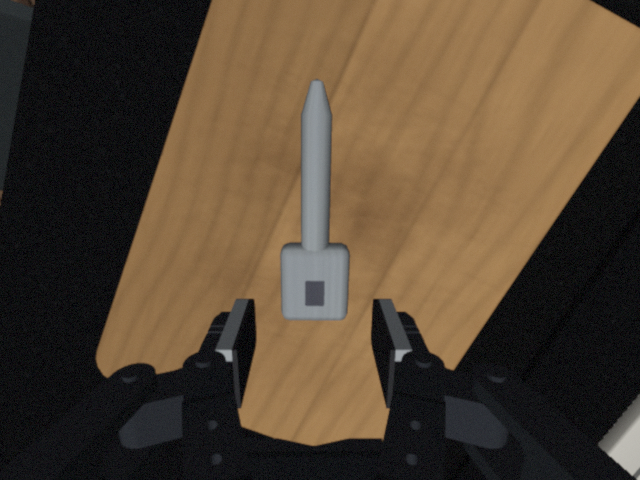

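The wrist view shows the head (281–349, 243–320) centred between the open pads, so I'll descend and grip.

Request:
{"api": "play_rows", "payload": {"steps": "0.55 0.015 0 0 0 0 0;0.55 0.01 0 0 0 0 0;0.55 0.005 0 0 0 0 0;0.55 0.0035 0 0 0 0 0;0.55 0 0 0 0 0 0"}}

```text
clock: 5.35
ee_pos: [509.9, 86.8, 22.6]
orientation: [0.693, -0.139, 0.694, 0.139]
wrist_force: [0.1, 0.1, -0.3]
grip_width: 46.7
```

Request:
{"api": "play_rows", "payload": {"steps": "0.25 0 0 0 0 0 0;0.25 0 0 0 0 0 0;0.25 0 0 0 0 0 0;0.25 0 0 0 0 0 0;0.25 0 0 0 0 0 0"}}

```text
clock: 5.77
ee_pos: [510.9, 86.9, 23.6]
orientation: [0.694, -0.139, 0.693, 0.138]
wrist_force: [-0.5, -0.1, 4.9]
grip_width: 30.2
```

Request:
{"api": "play_rows", "payload": {"steps": "0.25 -0.005 0 0 0 0 0;0.25 -0.015 0 0 0 0 0;0.25 -0.03 0 0 0 0 0;0.25 -0.03 0 0 0 0 0;0.25 -0.02 0 0 0 0 0;0.25 0 0 0 0 0 0;0.25 0 0 0 0 0 0", "squeeze": 90}}

```text
clock: 6.35
ee_pos: [511.0, 87.0, 124.1]
orientation: [0.694, -0.139, 0.692, 0.138]
wrist_force: [-0.5, 0.3, -0.8]
grip_width: 29.4
```

```bash
python3 - <<'E'
from h import *
np.set_printoptions(precision=2,suppress=True)
p,M,s=tool();print(p,s['clock'],s['wrist_force'],s['grip_width'])
c=cap('wrist','w4.png');P=cloud(c)
d=M.T@(P.reshape(-1,3)-p).T;d=d.T.reshape(P.shape)
m=(abs(d[...,2])<9)&(d[...,1]>20)&(d[...,1]<120)&(abs(d[...,0])<40)
Q=d[m];print(len(Q),Q.min(0),Q.max(0))
for a,b in((25,35),(40,50),(55,65),(65,75),(80,87)):
    k=Q[(Q[:,1]>a)&(Q[:,1]<b)];print(a,len(k),k[:,0].min(),k[:,2].min(),k[:,2].max(),np.median(k[:,2]))
E
```

```text
[510.97  86.96 124.12] 6.35 [-0.47  0.33 -0.78] 29.359186129932823
7214 [-13.88  20.    -9.  ] [-2.01 91.58  8.96]
25 895 -13.416521099092307 -6.173322410484932 6.731186494624992 0.24795884815608785
40 990 -13.809254117313877 -5.980159995349915 6.845777366960967 0.24359637560612585
55 1081 -13.88128374341266 -5.773750511949248 7.029959553460448 0.5666875557583332
65 1164 -13.602209409857002 -5.905126570176242 7.133451388155733 0.5560175736944863
80 652 -12.396229693116553 -5.129984042636596 6.240474148394442 0.5477944486936523
```

View pics/w4.png

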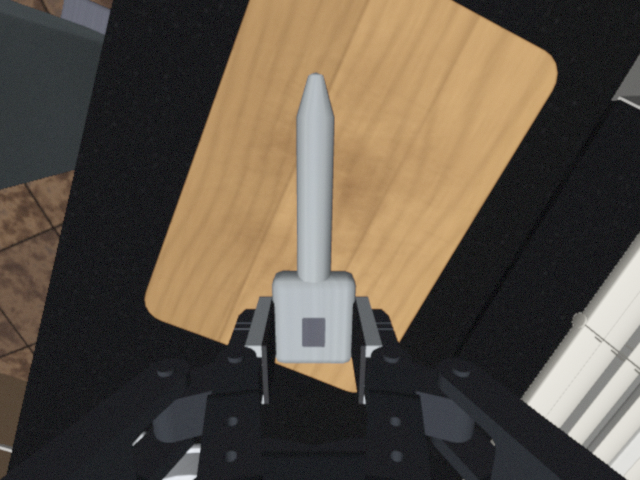

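The pin is held straight in the gripper, with the head at (275–355, 272–362) and the nose tip at (316,74). I'll work out the move to the fork.

```bash
python3 - <<'E'
from h import *
np.set_printoptions(precision=2,suppress=True)
p,M,s=tool();c=cap('wrist');P=cloud(c)
d=((P.reshape(-1,3)-p)@M).reshape(P.shape)
m=(abs(d[...,2]-.4)<1)&(d[...,1]>20)&(d[...,1]<78)&(d[...,0]>-25)&(d[...,0]<10);Q=d[m]
f=np.polyfit(Q[:,1],Q[:,0],1);print('top line slope deg',np.degrees(f[0]),'x at 0,50',np.polyval(f,[0,50]))
fc=np.array([454.84,-162.35,60]);a=np.array([.3015,.9535,0]);
# TCP target: pin origin at tool (xo,47,0.4)
ang=np.degrees(np.arctan2(M[1,1],M[0,1]));print('tool y angle',ang)
for back in(100,0): print(back, fc-a*(47+back)-np.array([.9535,-.3015,0])*.4)
E
```

```text
top line slope deg -0.11367586192452188 x at 0,50 [-11.74 -11.84]
tool y angle 112.59949035246883
100 [ 410.14 -302.39   60.  ]
0 [ 440.29 -207.04   60.  ]
```

Request:
{"api": "play_rows", "payload": {"steps": "0.25 0 0 0 6.68 0 0;0.25 0 0 0 6.68 0 0;0.25 0 0 0 6.68 0 0;0.25 0 0 0 6.68 0 0;0.25 0 0 0 6.68 0 0;0.25 0 0 0 6.68 0 0;0.25 0 -0.03 0.0019 0 0 0;0.25 0 -0.035 0.0019 0 0 0;0.25 0 -0.035 0.0019 0 0 0;0.25 0 -0.035 0.0019 0 0 0;0.25 0 -0.035 0.0019 0 0 0;0.25 0 -0.035 0.0019 0 0 0"}}

```text
clock: 7.45
ee_pos: [457.0, -112.9, 120.6]
orientation: [0.697, 0.107, 0.7, -0.107]
wrist_force: [1.3, 0.6, -0.5]
grip_width: 29.5
```

Request:
{"api": "play_rows", "payload": {"steps": "0.25 0 -0.035 0.0019 0 0 0;0.25 0 -0.035 0.0019 0 0 0;0.25 0 -0.035 0.0019 0 0 0;0.25 0 -0.035 0.0019 0 0 0;0.25 0 -0.035 0.0019 0 0 0;0.25 0 -0.02 0.0005 0 0 0;0.25 0 0 0 0 0 0;0.25 0.03 0 0 0 0 0;0.25 0.025 0 0 0 0 0;0.25 0 0 0 0 0 0;0.25 0 0 0 0 0 0"}}

```text
clock: 8.37
ee_pos: [408.0, -298.5, 64.9]
orientation: [0.697, 0.109, 0.701, -0.106]
wrist_force: [0.9, 0.3, -0.2]
grip_width: 29.5
```

```bash
python3 - <<'E'
from h import *
np.set_printoptions(precision=2,suppress=True)
p,M,s=tool();print(p,s['clock'],s['grip_width'],'yang',np.degrees(np.arctan2(M[1,1],M[0,1])),M[2])
print('to go (to staging 100 back)',M.T@(np.array([410.1,-302.4,54.7])-p))
c=cap('wrist','w5.png');P=cloud(c)
# fork seen now, relative to tool
d=((P.reshape(-1,3)-p)@M).reshape(P.shape)
m=(P[...,2]>66)&(P[...,2]<80)&(np.hypot(P[...,0]-455,P[...,1]+162)<33)
S=P[m];print('fork rect',len(S),cv2.minAreaRect(S[:,:2].astype(np.float32)))
T=d[m];print('in tool frame',T.mean(0),T.min(0),T.max(0))
E
```

```text
[ 407.99 -298.49   64.91] 8.3667 29.481397319433313 yang 72.53789217393995 [-1.    0.   -0.01]
to go (to staging 100 back) [10.18 -3.12  3.26]
fork rect 0 ((0.0, 0.0), (0.0, 0.0), 0.0)<stdin>:10: RuntimeWarning: Mean of empty slice.
  ret = um.true_divide(
Traceback (most recent call last):
ValueError: zero-size array to reduction operation minimum which has no identity
```

View pics/w5.png

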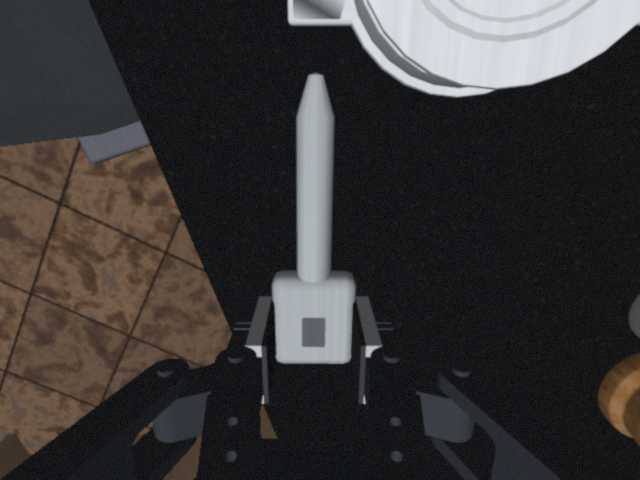

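The fork is just above the frame, and the fork-base edge centre at (321,20) agrees with the 3 mm lateral correction. I'll correct and then enter in small steps.

Request:
{"api": "play_rows", "payload": {"steps": "0.25 0.0102 -0.003 0.0033 0 0 0;0.25 0 0 0 0 0 0;0.25 0 0.01 0 0 0 0;0.25 0 0.01 0 0 0 0;0.25 0 0.01 0 0 0 0;0.25 0 0.005 0 0 0 0;0.25 0 0 0 0 0 0;0.25 0 0 0 0 0 0"}}

```text
clock: 9.08
ee_pos: [423.4, -271.0, 57.9]
orientation: [0.699, 0.107, 0.699, -0.107]
wrist_force: [0.2, 0.2, -0.1]
grip_width: 29.4
```

```bash
python3 - <<'E'
from h import *
np.set_printoptions(precision=2,suppress=True)
p,M,s=tool();print(p,s['clock'],s['wrist_force'],s['wrist_torque'])
print('to go to seated',M.T@(np.array([440.3,-207.0,54.7])-p))
c=cap('wrist');P=cloud(c);d=((P.reshape(-1,3)-p)@M).reshape(P.shape)
m=(abs(d[...,2]-.4)<1)&(d[...,1]>20)&(d[...,1]<78)&(d[...,0]>-25)&(d[...,0]<10);Q=d[m]
f=np.polyfit(Q[:,1],Q[:,0],1);print(np.degrees(f[0]),np.polyval(f,[0,50]))
m=(P[...,2]>40)&(P[...,2]<80)&(d[...,1]>75)&(d[...,1]<150)&(abs(d[...,2])<25)
T=d[m];print(len(T))
T=T[T[:,0]<-11]
if len(T): print(T.min(0),T.max(0))
cs=cap('side');b=cs['img'][225:305,280:400];cv2.imwrite('pics/s2.png',np.hstack([cv2.resize(c['img'],(400,300)),cv2.resize(b,(400,300),interpolation=cv2.INTER_CUBIC)]))
E
```

```text
[ 423.43 -271.01   57.87] 9.0833 [ 0.21  0.19 -0.13] [ 0.02  0.02 -0.02]
to go to seated [ 3.15 66.12 -3.04]
-0.007578680136353254 [-11.84 -11.84]
13313
[-18.56  75.   -14.89] [-11.   111.13   9.54]
```

View pics/s2.png

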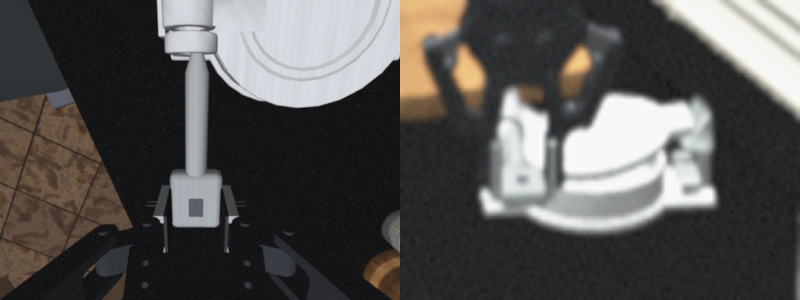

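The wrist half of the picture shows the ear centred left of the pin axis (about 190 against 196), which matches the computed -3 mm correction. Nothing has touched yet.

Request:
{"api": "play_rows", "payload": {"steps": "0.25 0.003 0 -0.003 0 0 0;0.25 0 0 0 0 0 0;0.25 0 0 0 0 0 0;0.25 0 0 0 0 0 0"}}

```text
clock: 9.52
ee_pos: [420.0, -270.8, 54.4]
orientation: [0.699, 0.108, 0.699, -0.108]
wrist_force: [0.3, 0.2, -1.1]
grip_width: 29.4
```

```bash
cat > chk.py <<'E'
from h import *
np.set_printoptions(precision=2,suppress=True)
p,M,s=tool();print(p,s['clock'],s['wrist_force'],s['wrist_torque'],s['grip_width'],'yang',np.degrees(np.arctan2(M[1,1],M[0,1])),M[2])
print('to go to seated',M.T@(np.array([440.3,-207.0,54.7])-p))
c=cap('wrist');P=cloud(c);d=((P.reshape(-1,3)-p)@M).reshape(P.shape)
m=(P[...,2]>66)&(P[...,2]<80)&(d[...,1]>60)&(d[...,1]<150)&(abs(d[...,2])<18)&(d[...,0]<-13)
T=d[m]
if len(T):
    y0=np.percentile(T[:,1],1);k=T[T[:,1]<y0+9]
    print('ear front',y0,'lateral range',np.percentile(k[:,2],[.5,99.5]),'mid',np.percentile(k[:,2],[.5,99.5]).mean(),'top x',np.percentile(k[:,0],2))
m=(abs(d[...,1]-60)<6)&(abs(d[...,2])<9)&(d[...,0]<0)&(d[...,0]>-16);k=d[m]
if len(k): print('shank lat',np.percentile(k[:,2],[1,99]).mean(),'top',np.percentile(k[:,0],5))
E
python3 chk.py
```

```text
[ 419.98 -270.8    54.4 ] 9.5167 [ 0.27  0.21 -1.08] [-0.09  0.03  0.03] 29.400955942547494 yang 72.49215552080993 [-1.  0. -0.]
to go to seated [-0.29 66.96  0.18]
ear front 88.61699720783508 lateral range [-10.95  12.88] mid 0.9669744777192166 top x -20.94582468913582
shank lat 0.6309005862840471 top -12.523209779283896
```

Request:
{"api": "play_rows", "payload": {"steps": "0.25 0 0.005 0 0 0 0;0.25 0 0.005 0 0 0 0;0.25 0 0.005 0 0 0 0;0.25 0 0.005 0 0 0 0;0.25 0 0 0 0 0 0;0.25 0 0 0 0 0 0"}}

```text
clock: 10.07
ee_pos: [426.4, -251.1, 54.6]
orientation: [0.699, 0.107, 0.699, -0.107]
wrist_force: [-0.3, -0.6, -1.7]
grip_width: 30.0
```

```bash
python3 chk.py
```

```text
[ 426.41 -251.09   54.58] 10.0667 [-0.34 -0.6  -1.67] [ 0.01  0.03 -0.02] 30.005648496434855 yang 72.58077007390843 [-1. -0. -0.]
to go to seated [-0.12 46.23  0.06]
ear front 68.43753344639968 lateral range [-10.94  12.51] mid 0.7817788277276563 top x -20.680870174563246
shank lat 0.6233587201364976 top -12.48876312587383
```

Entering freely, with almost no force on the wrist.

Request:
{"api": "play_rows", "payload": {"steps": "0.25 0 0.005 0 0 0 0;0.25 0 0.005 0 0 0 0;0.25 0 0.005 0 0 0 0;0.25 0 0.005 0 0 0 0;0.25 0 0.005 0 0 0 0;0.25 0 0 0 0 0 0;0.25 0 0 0 0 0 0"}}

```text
clock: 10.7
ee_pos: [433.9, -227.4, 54.6]
orientation: [0.699, 0.107, 0.699, -0.107]
wrist_force: [-0.7, -0.6, -0.5]
grip_width: 29.3
```

```bash
python3 chk.py
```

```text
[ 433.87 -227.37   54.57] 10.7 [-0.69 -0.64 -0.47] [-0.03  0.02 -0.02] 29.30712548127732 yang 72.56775470503433 [-1. -0. -0.]
to go to seated [-0.13 21.36  0.04]
ear front 60.35926475312069 lateral range [-11.99  11.4 ] mid -0.2915676107204206 top x -20.200954337202813
shank lat 0.025982373303516937 top -15.961488887892308
```

Request:
{"api": "play_rows", "payload": {"steps": "0.25 0 0.005 0 0 0 0;0.25 0 0.005 0 0 0 0;0.25 0 0.005 0 0 0 0;0.25 0 0.003 0 0 0 0;0.25 0 0 0 0 0 0;0.25 0 0 0 0 0 0"}}

```text
clock: 11.25
ee_pos: [439.2, -210.3, 54.6]
orientation: [0.699, 0.107, 0.699, -0.107]
wrist_force: [-0.6, -1.0, -0.3]
grip_width: 29.0
```

Request:
{"api": "play_rows", "payload": {"steps": "0.25 0 0.0015 0 0 0 0;0.25 0 0.001 0 0 0 0;0.25 0 0.001 0 0 0 0;0.25 0 0 0 0 0 0"}}

```text
clock: 11.58
ee_pos: [440.3, -207.1, 54.6]
orientation: [0.699, 0.107, 0.699, -0.107]
wrist_force: [-0.4, 0.4, -0.5]
grip_width: 29.5
```

Request:
{"api": "play_rows", "payload": {"steps": "0.25 0 0.001 0 0 0 0;0.25 0 0.001 0 0 0 0;0.25 0 0 0 0 0 0"}}

```text
clock: 11.83
ee_pos: [440.6, -206.3, 54.6]
orientation: [0.699, 0.106, 0.699, -0.108]
wrist_force: [-1.3, -5.0, -2.2]
grip_width: 29.6
```

Request:
{"api": "play_rows", "payload": {"steps": "0.25 0 0.001 0 0 0 0;0.25 0 0.001 0 0 0 0;0.25 0 0 0 0 0 0;0.25 0 0 0 0 0 0"}}

```text
clock: 12.17
ee_pos: [440.7, -206.2, 54.7]
orientation: [0.699, 0.105, 0.699, -0.109]
wrist_force: [-4.6, -10.4, -2.2]
grip_width: 29.1
```

```bash
python3 chk.py; python3 - <<'E'
from h import *
c=cap('wrist','w6.png')
E
```

```text
[ 440.68 -206.22   54.75] 12.1667 [ -4.57 -10.4   -2.24] [-1.91  0.75  0.11] 29.14483223318064 yang 72.64571021039146 [-1.   -0.01  0.  ]
to go to seated [ 0.05 -0.86 -0.13]
ear front 60.95605227188155 lateral range [-11.14  12.67] mid 0.7626479548024516 top x -20.808693733310413
shank lat -0.035005050200619614 top -15.772322222399756
```

View pics/w6.png

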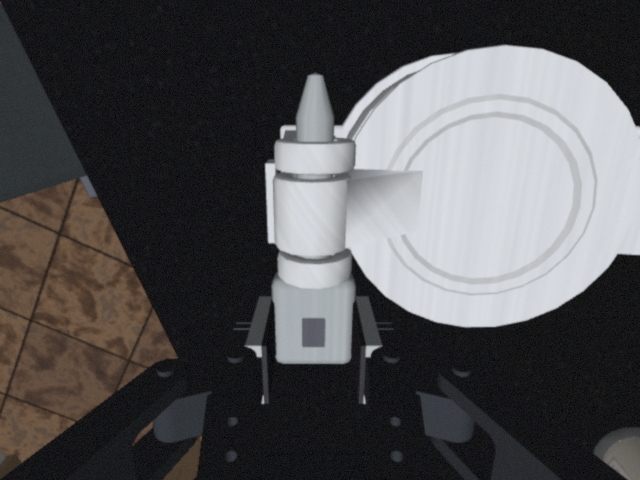

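The picture shows the nose projecting beyond the far ear at (316,75–140) and the head's shoulder at the near ear (row 280). I'll release and rise.

Request:
{"api": "play_rows", "payload": {"steps": "0.25 0 -0.0015 0 0 0 0;0.25 0 0 0 0 0 0;0.6 0 0 0 0 0 0;0.6 0 0 0 0 0 0;0.6 0 0 0 0 0 0;0.6 0 0 0 0 0 0;0.6 -0.01 0 0 0 0 0;0.6 -0.02 0 0 0 0 0;0.6 -0.03 0 0 0 0 0;0.6 -0.03 0 0 0 0 0;0.6 0 0 0 0 0 0;0.6 0 0 0 0 0 0"}}

```text
clock: 13.27
ee_pos: [443.1, -205.7, 147.9]
orientation: [0.701, 0.107, 0.697, -0.108]
wrist_force: [0.3, -1.2, -0.7]
grip_width: 51.3
```

```bash
python3 - <<'E'
from h import *
np.set_printoptions(precision=2,suppress=True)
p,M,s=tool();print(p,s['clock'],s['q'],s['wrist_force'],M)
c=cap('wrist','w7.png');P=cloud(c);n=np.array([.9535,-.3015,0]);a=np.array([.3015,.9535,0]);fc=np.array([454.84,-162.35,60])
L=(P-fc)@np.stack([n,a,[0,0,1]]).T
hd=L[(abs(L[...,0])<15)&(L[...,1]<-27)&(L[...,1]>-75)&(abs(L[...,2]-6)<6)]
print('head along y',np.percentile(hd[:,1],[1,99]),'x',np.percentile(hd[:,0],[1,99]),'top',np.median(hd[:,2])+60)
ns=L[(abs(L[...,0])<10)&(L[...,1]>27)&(L[...,1]<60)&(abs(L[...,2])<9)];print('nose max y',np.percentile(ns[:,1],99),ns[:,0].mean())
for x in(60,100,108): 
    k=L[(abs(L[...,0]-x)<3)&(abs(L[...,1])<10)&(abs(L[...,2])<40)];print(x,np.median(k[:,2])+60,len(k))
print('lid_push delta',M.T@(fc+n*108+[0,0,60-3-60]-p))
E
```

```text
[ 443.12 -205.71  147.9 ] 13.2667 [-0.49 -0.03  2.09  0.    1.07 -0.18] [ 0.34 -1.25 -0.73] [[ 0.01  0.3   0.95]
 [-0.    0.95 -0.3 ]
 [-1.   -0.    0.01]]
head along y [-61.83 -27.37] x [-14.65  14.68] top 65.68111646841086
nose max y 44.477630421041674 -0.016330740736061587
60 48.109512487003244 322
100 55.83069208557038 365
108 55.17155500301239 346
lid_push delta [ 91.52  44.82 105.59]
```

The pin reads seated: head end at y ≈ -62 mm and nose at +44.5 mm, both as expected. Next I'll shut the jaws, go over lid_push, and turn 90° so the fingers keep clear of the catch.

Request:
{"api": "play_rows", "payload": {"steps": "0 0 0.015 0.035 0 0 0;0 0 0.015 0.035 0 0 0;0 0 0.015 0.0355 0 0 0;0 0 0 0 6.92 0 0;0 0 0 0 6.92 0 0;0 0 0 0 6.92 0 0;0 0 0 0 6.92 0 0;0 0 0 0 6.92 0 0;0 0 0 0 6.92 0 0;0 0 0 0 6.92 0 0;0 0 0 0 6.92 0 0;0 0 0 0 6.92 0 0"}}

```text
clock: 14.32
ee_pos: [553.7, -192.9, 142.5]
orientation: [0.54, 0.455, 0.543, -0.455]
wrist_force: [0.5, -0.2, -0.5]
grip_width: -0.1
```

Request:
{"api": "play_rows", "payload": {"steps": "0 0 0 0 6.92 0 0;0 0 0 0 6.92 0 0;0 0 0 0 6.92 0 0;0 0 0 0 6.92 0 0;0 0.03 0 0 0 0 0;0 0.02 0 0 0 0 0;0 0.01 0 0 0 0 0;0 0 0 0 0 0 0;0 0 0 0 0 0 0"}}

```text
clock: 15.07
ee_pos: [554.0, -193.1, 83.2]
orientation: [-0.417, -0.569, -0.419, 0.571]
wrist_force: [-0.0, -1.3, 1.8]
grip_width: 0.2
```

```bash
python3 - <<'E'
from h import *
np.set_printoptions(precision=2,suppress=True)
p,M,s=tool();print(p,s['clock'],s['q'],s['wrist_force'],M,s['grip_width'])
n=np.array([.9535,-.3015,0]);fc=np.array([454.84,-162.35,60]);print(M.T@(fc+n*107+[0,0,-4]-p))
E
```

```text
[ 554.02 -193.12   83.24] 15.0667 [-0.38  0.24  1.93  0.    0.98  1.5 ] [-0.01 -1.34  1.76] [[-0.    0.95 -0.3 ]
 [ 0.   -0.3  -0.95]
 [-1.   -0.   -0.  ]] 0.16607106938415747
[27.23  3.24  0.58]
```

Request:
{"api": "play_rows", "payload": {"steps": "0 0.015 0.003 0 0 0 0;0 0.007 0 0 0 0 0;0 0.005 0 0 0 0 0;0 0.004 0 0 0 0 0;0 0.003 0 0 0 0 0;0 0 0 0 0 0 0"}}

```text
clock: 15.57
ee_pos: [557.9, -194.5, 50.8]
orientation: [-0.418, -0.57, -0.418, 0.57]
wrist_force: [-1.0, 0.7, 0.9]
grip_width: -0.0
```

Request:
{"api": "play_rows", "payload": {"steps": "0 0.003 0 0 0 0 0;0 0.003 0 0 0 0 0;0 0.002 0 0 0 0 0;0 0 0 0 0 0 0"}}

```text
clock: 15.9
ee_pos: [558.0, -194.5, 42.7]
orientation: [0.419, 0.57, 0.418, -0.57]
wrist_force: [0.4, -0.1, -0.3]
grip_width: 0.2
```

Request:
{"api": "play_rows", "payload": {"steps": "0 0.002 0 0 0 0 0;0 0.0015 0 0 0 0 0;0 0.0015 0 0 0 0 0;0 0 0 0 0 0 0;0 0 0 0 0 0 0"}}

```text
clock: 16.32
ee_pos: [558.3, -194.6, 39.0]
orientation: [0.418, 0.57, 0.418, -0.57]
wrist_force: [-4.5, 1.0, 9.5]
grip_width: 0.2
```

```bash
cat > lid.py <<'E'
from h import *
np.set_printoptions(precision=2,suppress=True)
p,M,s=tool();print(p,s['clock'],s['wrist_force'])
n=np.array([.9535,-.3015,0]);a=np.array([.3015,.9535,0]);fc=np.array([454.84,-162.35,60])
for nm in('wrist','top'):
    c=cap(nm);P=cloud(c)
    L=(P-fc)@np.stack([n,a,[0,0,1]]).T;print(nm)
    for x in(60,80,100,108,115,122,126,130,135,140,145,150):
        k=L[(abs(L[...,0]-x)<2.5)&(abs(L[...,1])<9)&(abs(L[...,2])<55)];print(x,len(k),(np.percentile(k[:,2],[10,50,90])+60) if len(k) else '')
E
python3 lid.py
```

```text
[ 558.25 -194.62   39.04] 16.3167 [-4.5   1.03  9.48]
wrist
60 98 [39.25 39.85 40.47]
80 0 
100 488 [77.06 89.34 94.96]
108 331 [77.08 86.38 88.92]
115 1116 [ 40.31  76.35 106.71]
122 3218 [ 39.99  88.18 104.24]
126 1860 [ 39.62 108.57 113.74]
130 176 [39.5  43.12 46.77]
135 162 [49.11 52.29 55.19]
140 284 [57.17 62.05 64.08]
145 834 [63.51 64.37 65.17]
150 2389 [10.71 42.39 62.74]
top
60 0 
80 0 
100 0 
108 0 
115 0 
122 0 
126 0 
130 0 
135 0 
140 0 
145 0 
150 0
```

The lid is level at 39 mm and the catch nose is back on its upright profile. I'll give it one more small push to be sure, then retreat.

Request:
{"api": "play_rows", "payload": {"steps": "0 0.0015 0 0 0 0 0;0 0.001 0 0 0 0 0;0 0 0 0 0 0 0;0 0 0 0 0 0 0"}}

```text
clock: 16.75
ee_pos: [558.3, -194.6, 38.9]
orientation: [-0.418, -0.57, -0.418, 0.57]
wrist_force: [-10.8, 4.1, 24.8]
grip_width: -0.1
```

Request:
{"api": "play_rows", "payload": {"steps": "0 -0.005 0 0 0 0 0;0 -0.015 0 0 0 0 0;0 -0.03 0 0 0 0 0;0 -0.035 0 0 0 0 0;0 -0.035 0 0 0 0 0;0 -0.03 0 0 0 0 0;0 0 -0.04 0 0 0 0;0 0 -0.04 0 0 0 0;0 0 -0.03 0 0 0 0;0 0 0 0 0 0 0;0 0 0 0 0 0 0"}}

```text
clock: 17.67
ee_pos: [451.8, -161.1, 184.8]
orientation: [0.418, 0.57, 0.418, -0.57]
wrist_force: [-0.0, 0.2, -0.3]
grip_width: 0.0
```

```bash
python3 lid.py | head -16; python3 - <<'E'
from h import *
np.set_printoptions(precision=2,suppress=True)
c=cap('wrist','w8.png');P=cloud(c);n=np.array([.9535,-.3015,0]);a=np.array([.3015,.9535,0]);fc=np.array([454.84,-162.35,60])
L=(P-fc)@np.stack([n,a,[0,0,1]]).T
hd=L[(abs(L[...,0])<15)&(L[...,1]<-27)&(L[...,1]>-75)&(abs(L[...,2]-6)<6)]
print('head y',np.percentile(hd[:,1],[1,99]) if len(hd) else 0)
ns=L[(abs(L[...,0])<10)&(L[...,1]>27)&(L[...,1]<60)&(abs(L[...,2])<9)];print('nose',np.percentile(ns[:,1],99) if len(ns) else 0)
E
```

```text
[ 451.85 -161.1   184.79] 17.6667 [-0.02  0.16 -0.35]
wrist
60 174 [38.76 39.62 40.76]
80 201 [38.94 39.81 40.82]
100 199 [39.33 40.77 41.98]
108 214 [38.81 39.73 40.75]
115 222 [38.81 39.95 40.88]
122 227 [38.8  39.79 40.72]
126 218 [38.53 39.71 40.72]
130 311 [39.66 43.97 47.51]
135 358 [49.04 52.43 56.38]
140 111 [56.42 57.89 59.33]
145 0 
150 0 
top
60 0 
head y [-62.41 -27.21]
nose 44.18432119040242
```

View pics/w8.png

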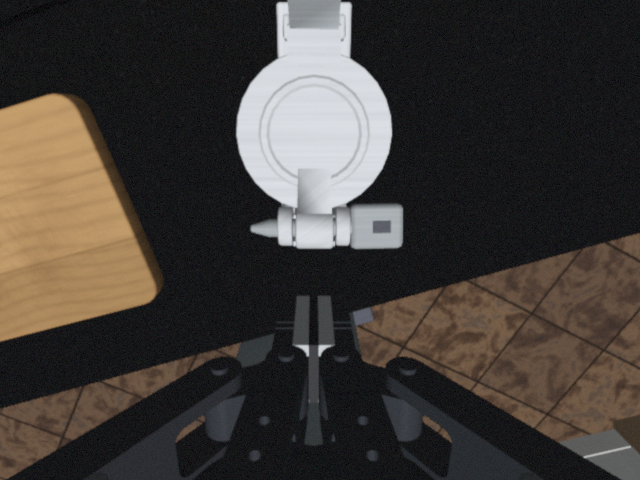

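The view shows the head (351–403) against the ear, the nose out on the far side at (250,228), the lid flat at 39.7 mm and the catch over the tongue (315,12). The gripper touches nothing, so I'm handing in.

```bash
python3 -c "
from station import robot
print(robot.finish_job())"
```

```text
the job is handed in; nothing more can be done
None
```

I pushed the hinge pin home from the press's -y side and pressed the lid down until the catch snapped. I then backed the arm clear and handed the job in at about 18 s; no verdict is reported back.

- **Pin:** the head's back end is 62.4 mm from the fork's centre and the nose tip 44.2 mm past it. The nominal seated values are 63 and 46 mm. In the last picture the head lies flush against the ear. I estimate the pin's position from these depth readings only, to about 1–2 mm.
- **Lid:** it stayed down after I released it. Its top face near the tongue measures about 39.7 mm above the worktop, under the 43 mm limit. The catch nose matches its upright profile and sits over the tongue. I judged the catch from that shape, because its angle cannot be read directly.
- **Forces:** the largest wrist force I saw was about 27 N, when I gave the lid one extra push after it had snapped. I felt no clear snap force on the way down, so I confirmed the snap from the lid and catch positions.
- **Jar and mill:** I moved well clear of them and saw no contact, but I did not measure them again at the end.
- **Failed check:** the overhead camera gave no usable lid readings in the late checks (most likely the arm blocked its view). The lid and pin checks rest on the wrist camera alone.

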